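# Call the next ticket number at the counter

### The arm

A 6-joint arm with a two-finger parallel gripper is mounted at the origin on a cart in front of the work surface, level with it; the furniture and walls round the work are solid. World frame = base frame: x ahead of the robot, y to its left, z up, the work surface at z = 0. Lengths are in m, angles in rad, forces in N, time in s.
With the tool pointing down it reaches from about 0.35 to 0.775 m from the base axis. Payload 7.3 kg.
Tool frame: the origin (TCP) lies between the finger pads; the fingertips stand 14 mm ahead of it and the grasp point (between the pads) lies 5 mm behind it; z points along the fingers, y is the direction in which the jaws open and shut (so a half turn about z gives the same grasp; the last joint's range is limited). The gripper opens to 92 mm and grips with 3 to 60 N. Pads are 19 mm wide; open, the fingers measure 130 mm over their backs; the gripper's body (75 mm by 190 mm) begins 47 mm behind the grasp point.
Start: joints at [1.124, 0.342, 1.524, -0, 1.275, -0.146], TCP at [0.156, 0.501, 0.241] pointing down, gripper open.
Joint ranges: [-2.53, 2.53], [-0.77, 2.02], [0.04, 2.7], [-1, 4.14], [0.28, 2.66], [-3.11, 3.11]. Speed limits (rad/s): [2.57, 2.57, 3.14, 3.14, 3.14, 3.14].

### API

Orientations are given as [roll, pitch, yaw] about the fixed x, y, z axes, in that order (R = Rz(yaw) Ry(pitch) Rx(roll)).
In Python, from cell import robot gives the robot as it stands.
- The arm moves only by the shell command python3 -m creep 'ROWS' [FORCE]. ROWS is JSON, a list that holds one entry, the list of rows, each a list of 7 numbers: the shift along the tool's x, y, z in cm, then the turn, a rotation vector about the tool's x, y, z in degrees, then the gripper command: -1 is shut, 1 is fully open, values between are in proportion. In form: [[[tx, ty, tz, wx, wy, wz, gripper], ...]]. A call has 1 to 8 rows; each row is the pose to reach, as a shift and turn from the pose measured when the call began, along the tool's axes at that moment; what a row does not reach only later rows make up. A row lasts 1/10 s, in which the tool goes at most 50 mm and 8.59 degrees, less where a joint would pass 70% of its speed; a pose out of reach is approached as far as the arm can. A call with a gripper value outside its range is refused whole. The fingers move at their own pace and stop on an object; FORCE is the grip in N (left out, the last holds). Time passes only in rows, so rows that repeat a pose let the fingers close. It gives the time, the measured TCP pose, the force and the opening at its end, in the units of the state.
- robot.observe(): the state, without advancing time (a new reading comes with each control period).
- robot.read_camera(name): name is "scene" or "top" or "wrist"; returns the picture (420x560x3 uint8, red, green, blue); there is no depth.
- robot.camera_params(name): a dict with "camera_matrix" (3x3 intrinsics, pixels), "R" (3x3) and "t" (3): a world point X has camera coordinates R X + t. Camera axes: x right, y down, z forward; pixel columns grow to the right and rows downward; lengths in m; the calibration is good to about 2 mm. The wrist camera is an equidistant fisheye: a pixel r from the principal point sees the ray r / f radians off the axis. A picture is of the moment at which its call begins: read the wrist's pose just before it. camera_params takes no time and is no camera call; for the wrist camera it gives the pose at the moment of the call.
- robot.hand_in(): hands the job in, once; it reports no verdict.
Trained networks look in the newest picture that a camera, given by its name, has taken for a name from the list of things; names that differ only in an ending like _2 or _b are one class to them, and where a whole thing is asked for, a point or a joint stands for the part that bears it (a point fixed in the world has none). Each returns a list of dicts, best first, with "score" (0 to 1); they miss things now and then, are a little off and sometimes report something else, mostly with a low value. They report only what shows in the picture. A call takes as long as a camera call. They do not tell look-alikes from the thing itself.
- robot.look_for(camera, label): "centre" ([x, y, z] in m, in the coordinates of the camera as it stood for that picture, good to about 4 mm: the middle of the surface that is visible of it).
- robot.masks_of(camera, label): "mask" (420x560 bool, what is visible of it).
The state is a dict: "time": time; "qpos": joint angles; "qvel": joint speeds; "joint_efforts": joint torques, N m; "tool_pos": TCP position; "tool_rot": TCP orientation; "contact_force": force on the tool from outside, world axes, zero at the start; "torque": the same for the moment, N m; "opening": finger opening in m.
Only numpy, scipy, OpenCV 4.12 (cv2) and the standard library are available. Lean on these libraries where they do the work, as an engineer would, in place of code of your own. Each camera call takes 0.05 s, during which the arm holds its last target.

### The job

The next customer holds ticket 42: with a fingertip, flick the blue wheels at the two ends of the number display, click by click, until it shows 42. Then press the button of the counter bell to call the customer. Only touch things, do not pick anything up; leave the bell standing where it is, the display on 42 and the other things undisturbed.

Things in the scene. Friction and masses are not known exactly. Their poses are not given: they have to be found in the camera images.
- display: White number display with grey sloped face, fixed to the counter; housing 116 (x) x 100 (y) x 104 mm high. Origin: on the counter under its axle (axle along y, 64 mm up); x points away from the reader, y to the reader's left, z up. Two windows 22 x 24 mm in the face show tens (y = +18) and units (y = -18). Outside it, at each end of the axle, is a blue wheel: left turns the tens, right the units.
- tens_top (a point): Tip of the upright lug of the left (tens) wheel at a click stop, 119 mm up, mid-width; fixed to the housing, display's axes. The wheel is 14 mm wide, 11 mm clear of the housing: disc of radius 43 with ten radial lugs 5 mm thick, 36 degrees apart, tips at radius 55; at each stop one lug stands straight up.
- units_top (a point): The same point on the right (units) wheel, which is alike. A fingertip 7 mm below this height and up to 22 mm wide along x fits between the upright lug and the next one; sweeping it some 30 mm from behind the lug (+x side) toward -x turns the wheel one click, then the lug slips out under it.
- tens (a joint): Turn of left wheel and tens drum, rad: 0.628 (36 degrees) x digit shown; a full turn (6.283) more or less shows the same digit. Grows, one digit up a click (0 after 9), as the wheel's top moves toward the display's -x side. Sprung click stops: about 7 N at the lug tip to start it; past half a click it snaps on. Turns both ways without end. Seldom, it starts resting just between two stops.
- units (a joint): Turn of the right wheel and units drum, rad; same meaning as tens.
- tens_window (a point): Middle of the tens window, on the drum's surface.
- units_window (a point): Middle of the units window, on the drum's surface.
- tens_digit4 (a point): Middle of the digit 4 on the tens drum; it lies in the window's middle when the display shows a 4 there.
- units_digit2 (a point): Middle of the digit 2 on the units drum.
- bell: Counter bell, loose: white dome on a black foot, 83 mm across, 59 mm high with the brass button (14 mm across) on top in the middle. Origin: centre of its underside, z up.
- bell_button (a joint): Travel of the bell's button, m: 0 up, 0.003 fully pressed (down); springs back. Takes about 4.5 N.
- sticky_cube: Block of sticky notes in three colours, 61 x 61 x 38 mm, loose; origin: centre of its underside.
- card_stack: Pile of cream cards, 80 x 111 x 11 mm, loose; origin: centre of its underside.
- pen: Blue pen, 22 x 148 x 9 mm, loose; origin: centre of its underside.
- tape_roll: Green striped roll of paper tape, 46 mm across, 15 mm high, loose; origin: centre of its underside.
Not all that is in view belongs to the job. Several things have the shape of the bell; the one meant has the colours described above.

How it is judged:
By the outcome, as a careful person would: the job done as asked, in the order asked, and still so for the second after the job is handed in, with the robot touching nothing.
It also fails if it takes over 72 s, if anything falls off the work surface, if the arm or the gripper's body presses on something with over 40 N, if the wrist force passes 120 N, or if a joint passes its speed limit or range.

## Working session

There is one attempt and no reset: what is moved stays moved. The work goes in short steps, Python scripts to look and compute and a shell command to move; the robot and the scene stay as the last step left them, time stands still between calls to the robot, and variables do not carry over. Pictures are saved under pics/ and viewed, and the job is handed in when it is done.

```bash
ls; mkdir -p pics; python3 - <<'E'
from cell import robot
import cv2
print(robot.observe())
for c in ["scene","top","wrist"]:
    im=robot.read_camera(c); cv2.imwrite(f"pics/{c}0.png",im[:,:,::-1])
    p=robot.camera_params(c); print(c,p)
E
```

```text
pics
{'time': 0.0, 'qpos': array([ 1.12401249e+00,  3.42716274e-01,  1.52504114e+00,  3.58477927e-05,
        1.27539193e+00, -1.46001719e-01]), 'qvel': array([-6.93502903e-04, -1.03768489e-03,  8.77889667e-05, -4.86320434e-04,
        8.21221199e-04, -2.23126388e-04]), 'joint_efforts': array([-2.58965163e-03, -4.31220603e+01, -2.44228131e+01,  7.15872017e-02,
        5.55862812e-02, -2.10900348e-04]), 'tool_pos': array([0.15533794, 0.50108074, 0.24003988]), 'tool_rot': array([-3.14005751e+00, -2.60386423e-04,  2.84079987e+00]), 'contact_force': array([ 0.05263989, -0.6882806 , -0.75937915]), 'torque': array([ 0.02181741, -0.02198416,  0.01571478]), 'opening': 0.09211750839594614}
scene {'camera_matrix': array([[396.78313599,   0.        , 284.51220216],
       [  0.        , 396.78313599, 207.03147795],
       [  0.        ,   0.        ,   1.        ]]), 'R': array([[-0.86045144, -0.50951307,  0.00444448],
       [-0.36333891,  0.60743463, -0.70640499],
       [ 0.35722285, -0.60944204, -0.70779392]]), 't': array([0.59469459, 0.08183331, 1.15670103])}
top {'camera_matrix': array([[536.276713  ,   0.        , 276.28115006],
       [  0.        , 536.276713  , 212.02340299],
       [  0.        ,   0.        ,   1.        ]]), 'R': array([[-0.02806665, -0.99960161, -0.00298017],
       [-0.98841159,  0.02819715, -0.14915577],
       [ 0.14918038, -0.00124067, -0.98880922]]), 't': array([0.26742051, 0.50943344, 1.39523157])}
wrist {'camera_matrix': array([[325.1922621 ,   0.        , 275.84314921],
       [  0.        , 325.1922621 , 212.07330666],
       [  0.        ,   0.        ,   1.        ]]), 'R': array([[ 0.29757257,  0.9546979 , -0.00157789],
       [ 0.91899148, -0.28599456,  0.27140703],
       [ 0.25866046, -0.08221336, -0.96246337]]), 't': array([-0.52376313, -0.03360676,  0.39016652])}
```

View pics/scene0.png

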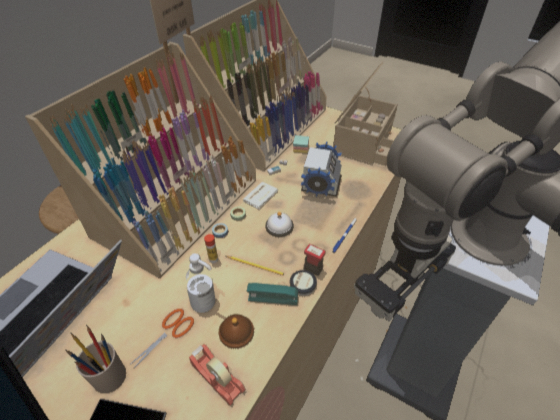

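View pics/top0.png

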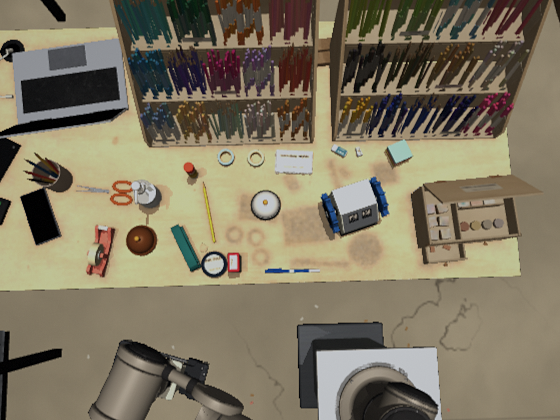

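View pics/wrist0.png

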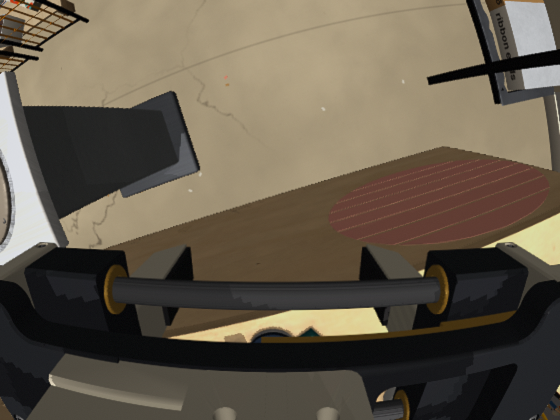

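The white-domed bell with a black foot is at top (265,205), scene (280,224). The brown dome at top (141,240) is a look-alike. The display is at top (355,208). Next I'll measure them and enlarge the crops.

```bash
cat > h.py <<'E'
from cell import robot
import numpy as np, cv2
from scipy.spatial.transform import Rotation as Rn
def cw(c,p): # cam to world
    P=robot.camera_params(c); return P['R'].T@(np.array(p)-P['t'])
def px(c,X):
    P=robot.camera_params(c); q=P['camera_matrix']@(P['R']@np.array(X)+P['t']); return q[:2]/q[2]
def ray(c,u,v,z):
    P=robot.camera_params(c); d=P['R'].T@np.linalg.inv(P['camera_matrix'])@np.array([u,v,1]); o=-P['R'].T@P['t']
    return o+d*(z-o[2])/d[2]
def snap(c,name,box=None,s=1):
    im=robot.read_camera(c)[:,:,::-1]
    if box: x0,y0,x1,y1=box; im=im[y0:y1,x0:x1]
    im=cv2.resize(np.ascontiguousarray(im),None,fx=s,fy=s,interpolation=cv2.INTER_CUBIC); cv2.imwrite(f'pics/{name}.png',im)
E
python3 - <<'E'
from h import *
for c in ["scene","top"]:
    robot.read_camera(c)
    for l in ["display","tens_top","units_top","tens_window","units_window","tens_digit4","units_digit2","bell"]:
        for d in robot.look_for(c,l)[:3]: print(c,l,round(d['score'],2),cw(c,d['centre']).round(4), px(c,cw(c,d['centre'])).round())
snap("top","disp",(310,160,400,250),6); snap("scene","disp_s",(285,125,365,205),7)
a=cv2.imread('pics/top0.png'); b=np.hstack([cv2.resize(a[175:235,235:295],None,fx=6,fy=6),cv2.resize(a[210:270,111:171],None,fx=6,fy=6)]);cv2.imwrite('pics/bells.png',b)
E
```

```text
scene display 0.9 [0.5112 0.085  0.085 ] [321. 171.]
scene tens_top 0.88 [0.5097 0.0842 0.0881] [321. 170.]
scene tens_top 0.75 [ 0.5293 -0.0144  0.095 ] [330. 150.]
scene units_top 0.84 [0.5078 0.0868 0.0881] [321. 171.]
scene tens_window 0.37 [0.6711 0.3114 0.0138] [238. 213.]
scene tens_window 0.36 [0.6573 0.2048 0.0065] [261. 195.]
scene units_window 0.83 [0.511  0.0848 0.0868] [321. 170.]
scene tens_digit4 0.74 [0.4969 0.1193 0.0724] [319. 182.]
scene units_digit2 0.6 [ 0.5297 -0.0136  0.09  ] [329. 151.]
scene units_digit2 0.24 [0.5134 0.0847 0.085 ] [320. 170.]
scene bell 0.89 [0.4433 0.6296 0.0312] [238. 330.]
scene bell 0.67 [0.5326 0.3012 0.0237] [279. 226.]
top display 0.95 [0.5191 0.0473 0.1003] [356. 205.]
top tens_top 0.79 [0.5143 0.0507 0.0988] [355. 207.]
top units_top 0.91 [0.5197 0.0464 0.1022] [357. 205.]
top units_top 0.53 [0.4945 0.1152 0.087 ] [330. 216.]
top tens_window 0.77 [0.5212 0.0468 0.1018] [357. 204.]
top units_window 0.98 [0.5216 0.0513 0.1057] [355. 204.]
top tens_digit4 0.91 [0.4999 0.1109 0.0867] [331. 214.]
top tens_digit4 0.42 [0.5172 0.051  0.1042] [355. 206.]
top units_digit2 0.63 [ 0.5393 -0.0139  0.0906] [379. 198.]
top bell 0.83 [0.4564 0.6134 0.0312] [142. 239.]
top bell 0.59 [0.5376 0.2767 0.0355] [267. 205.]
```

View pics/disp.png

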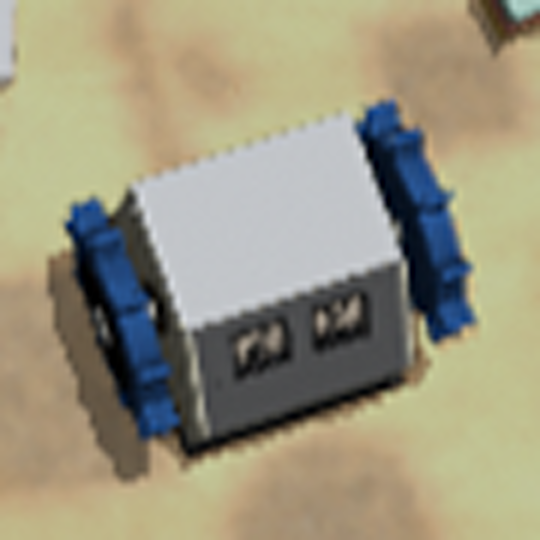

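View pics/disp_s.png

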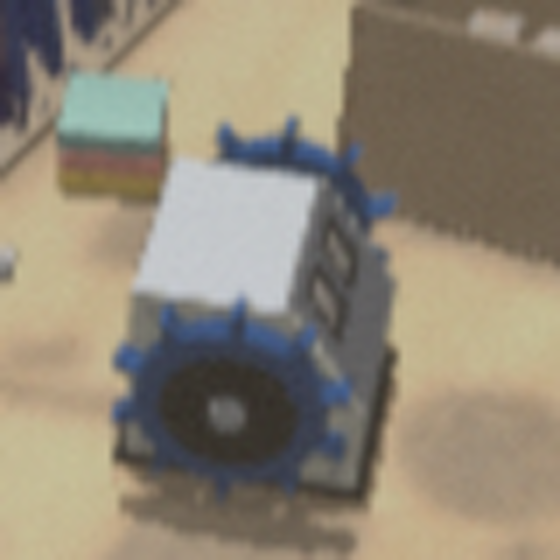

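View pics/bells.png

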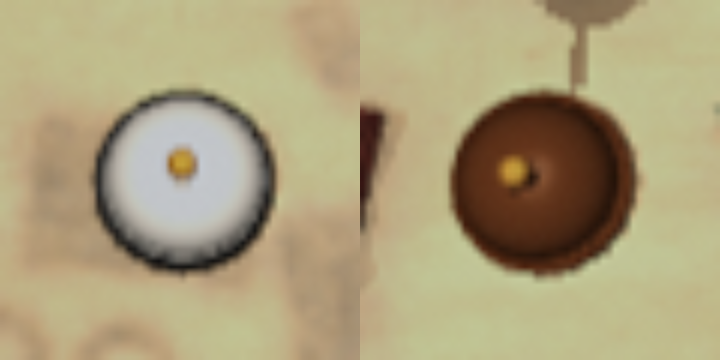

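The left crop (white dome, black foot, brass button) is the bell meant; the right one is brown. The digits can't be read at this size. I'll work out the display's pose first, then look with the wrist camera.

```bash
python3 - <<'E'
from h import *
for n,(u,v) in dict(bl=(332.2,190.8),br=(368.7,178.8),fr=(377.5,203.3),fl=(341.7,215)).items(): print(n,ray("top",u,v,.104).round(4))
T=ray("scene",319.3,167.3,.119);U=ray("scene",326.7,142.4,.119)
print("lugs",T.round(4),U.round(4),np.linalg.norm(T-U))
d=T-U; print("yaw",np.degrees(np.arctan2(-d[0],d[1])), (T+U)/2)
P=robot.camera_params('wrist'); o=robot.observe()
R=Rn.from_euler('xyz',o['tool_rot']).as_matrix()
print("cam in tool",R.T@(-P['R'].T@P['t']-o['tool_pos']), "R_cam_tool",(P['R']@R).round(3))
print("bell btn",ray("top",265.2,202.3,.059),px("scene",ray("top",265.2,202.3,.059)),o['time'])
E
```

```text
bl [0.5579 0.1081 0.104 ]
br [0.5866 0.0129 0.104 ]
fr [ 0.5221 -0.0062  0.104 ]
fl [0.4945 0.0866 0.104 ]
lugs [0.5055 0.1106 0.119 ] [ 0.5424 -0.0137  0.119 ] 0.12962586361686393
yaw 16.537434934389797 [0.52392242 0.04843608 0.119     ]
cam in tool [ 0.07278478 -0.00042027 -0.14357862] R_cam_tool [[-0.001  1.     0.001]
 [-0.962 -0.001 -0.272]
 [-0.272 -0.001  0.962]]
bell btn [0.54052907 0.28146931 0.059     ] [279.7799218  212.17569297] 1.15
```

```bash
python3 - <<'E'
import cv2
a=cv2.imread('pics/scene0.png')
cv2.imwrite('pics/bs.png',cv2.resize(a[195:255,250:310],None,fx=8,fy=8,interpolation=cv2.INTER_CUBIC))
E
```

```text
(no output)
```

View pics/bs.png

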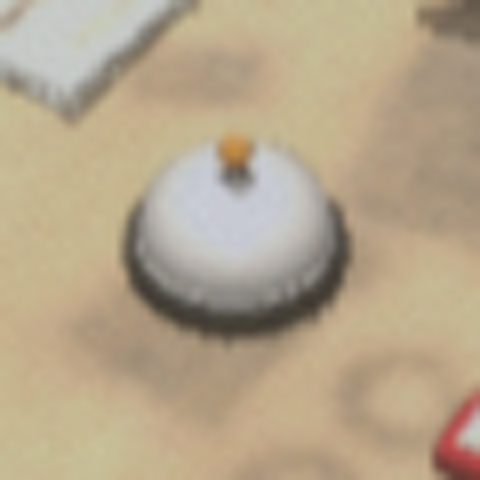

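```bash
cat >> h.py <<'E'
D=np.array([.5247,.0458,0]); YAW=np.radians(16.6)
def Rz(a): return Rn.from_euler('z',a).as_matrix()
def dw(p): return D+Rz(YAW)@np.array(p)/1000 if True else 0
def target(pd,t=0,yaw=YAW+np.pi):
    """pd display mm; t tilt of fingers toward display +x"""
    R=Rz(yaw)@Rn.from_euler('x',np.pi).as_matrix()@np.eye(3)
    # tilt about display y axis: tool z -> +x
    ey=Rz(yaw+np.pi)@np.array([0,1,0])
    R=Rn.from_rotvec(-np.radians(t)*ey).as_matrix()@R
    return dw(pd),R
def delta(p,R):
    o=robot.observe(); R0=Rn.from_euler('xyz',o['tool_rot']).as_matrix()
    return (R0.T@(p-o['tool_pos'])*100).round(2), np.degrees(Rn.from_matrix(R0.T@R).as_rotvec()).round(2)
def where():
    o=robot.observe(); R0=Rn.from_euler('xyz',o['tool_rot']).as_matrix()
    print('t',round(o['time'],2),'disp mm',(Rz(YAW).T@(o['tool_pos']-D)*1000).round(1),'rot',np.degrees(o['tool_rot']).round(1),'F',o['contact_force'].round(1),'open',round(o['opening'],4))
E
python3 - <<'E'
from h import *
where()
p,R=target([-82,0,230],20); print(p,R[:,2],R[:,0]); print(delta(p,R))
E
```

```text
t 1.15 disp mm [-223.6  542.1  240.8] rot [180.   -0.  162.8] F [ 0.6  0.  -0.6] open 0.0919
[0.44611755 0.02237355 0.23      ] [ 0.32776562  0.09771118 -0.93969262] [-0.90052865 -0.26845925 -0.34202014]
(array([-41.95, -37.15,   1.07]), array([ -5.9 , -19.41, -33.49]))
```

```bash
python3 -m creep '[[[-3.5,-3.1,0.1,0,-1.5,-3,-1],[-7,-6.2,0.2,-1,-3,-6,-1],[-10.5,-9.3,0.3,-1.5,-5,-9,-1],[-14,-12.4,0.4,-2,-6.5,-11.5,-1],[-17.5,-15.5,0.5,-2.5,-8,-14,-1],[-21,-18.6,0.5,-3,-10,-17,-1],[-24.5,-21.7,0.6,-3.5,-11.5,-20,-1],[-28,-24.8,0.7,-4,-13,-22.5,-1]]]' 20; python3 - <<'E'
from h import *
where(); print(delta(*target([-82,0,230],20)))
E
```

```text
time: 1.95
tool_pos: [0.3501, 0.1801, 0.2341]
tool_rot: [3.118, 0.237, -3.048]
contact_force: [1.2, 0.8, 0.1]
opening: 0.0328
t 1.95 disp mm [-129.   178.6  234.1] rot [ 178.6   13.6 -174.6] F [1.2 0.8 0.1] open 0.0328
(array([ -7.76, -16.66,   1.9 ]), array([ -1.88,  -6.25, -10.83]))
```

```bash
python3 -m creep '[[[-2,-4.2,0.5,-0.5,-1.5,-3,-1],[-4,-8.4,1,-1,-3,-5.5,-1],[-6,-12.6,1.5,-1.5,-5,-8,-1],[-7.8,-16.7,1.9,-1.9,-6.2,-10.8,-1],[-7.8,-16.7,1.9,-1.9,-6.2,-10.8,-1],[-7.8,-16.7,1.9,-1.9,-6.2,-10.8,-1]]]' 20; python3 - <<'E'
from h import *
where(); snap("wrist","w1"); snap("scene","s1")
E
```

```text
time: 2.55
tool_pos: [0.4466, 0.0206, 0.2299]
tool_rot: [3.14, 0.347, -2.857]
contact_force: [-0.3, 0.7, -0.2]
opening: 0.0003
t 2.55 disp mm [-82.   -1.9 229.9] rot [ 179.9   19.9 -163.7] F [-0.3  0.7 -0.2] open 0.0003
```

View pics/w1.png

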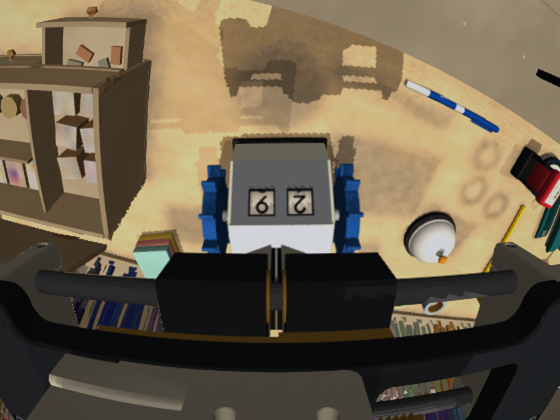

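```bash
python3 - <<'E'
from h import *
a=cv2.imread('pics/w1.png')[125:265,190:375]; a=cv2.rotate(a,cv2.ROTATE_180)
cv2.imwrite('pics/w1z.png',cv2.resize(a,None,fx=4,fy=4,interpolation=cv2.INTER_CUBIC))
E
```

```text
(no output)
```

View pics/w1z.png

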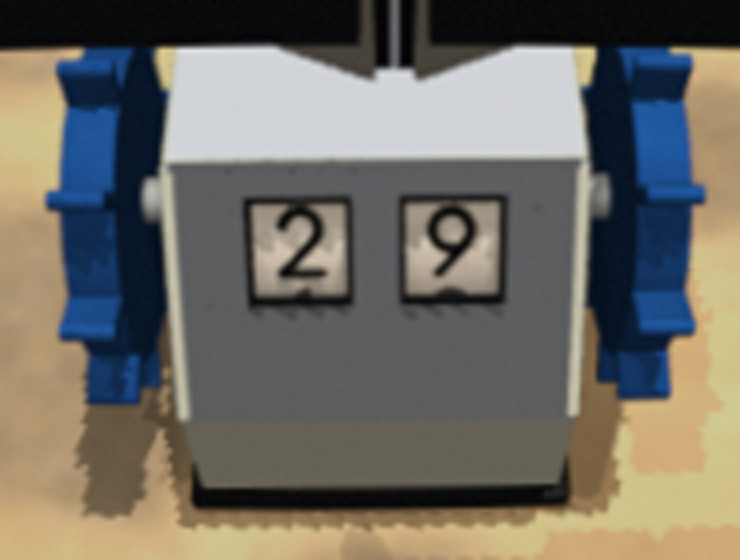

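The display reads 29, with both digits on their click stops. So tens needs 2 clicks up and units 3 clicks up (9→0→1→2). I'll cross-check the display's pose with this view.

```bash
python3 - <<'E'
from h import *
P=robot.camera_params('wrist');K=P['camera_matrix'];o=-P['R'].T@P['t']
def fr(u,v,z):
    d=np.array([u-K[0,2],v-K[1,2]]);r=np.linalg.norm(d);th=r/K[0,0]
    c=np.r_[np.sin(th)*d/r,np.cos(th)]; w=P['R'].T@c; return o+w*(z-o[2])/w[2]
L=fr(333.75,225,.104);Rr=fr(228.75,225.75,.104)
for n,q in (('L',L),('R',Rr)): print(n,q,(Rz(YAW).T@(q-D)*1000).round(1))
d=L-Rr;print(np.linalg.norm(d),np.degrees(np.arctan2(-d[0],d[1])))
# lug at bottom of w1z: left wheel mid lug (47..,200), right (705,195)
E
```

```text
L [0.49436859 0.09260632 0.104     ] [-15.7  53.5 104. ]
R [ 0.52273713 -0.00073198  0.104     ] [-15.2 -44.  104. ]
0.09755415290667079 16.905730115575057
```

View pics/s1.png

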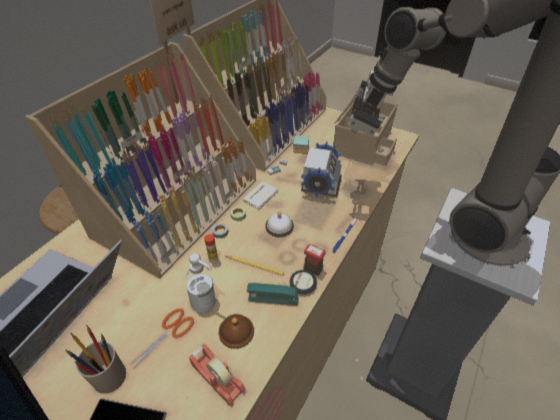

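```bash
sed -i 's/^D=.*; YAW=.*/D=np.array([.5240,.0482,0]); YAW=np.radians(16.7)/' h.py; python3 - <<'E'
from h import *
f=lambda q:(Rz(YAW).T@(q-D)*1000).round(1)
for uv in [(324.7,193.8),(336.2,232),(373.3,177.5),(385.8,215.8)]: print(f(ray("top",*uv,.081)))
P=robot.camera_params('wrist');K=P['camera_matrix'];o=-P['R'].T@P['t']
def fr(u,v,z):
    d=np.array([u-K[0,2],v-K[1,2]]);r=np.linalg.norm(d);th=r/K[0,0]
    c=np.r_[np.sin(th)*d/r,np.cos(th)]; w=P['R'].T@c; return o+w*(z-o[2])/w[2]
# predicted lug tips in w1z for front lugs
def wpx(X):
    c=P['R']@X+P['t'];r=np.hypot(c[0],c[1]);th=np.arctan2(r,c[2]);u=K[0,2]+K[0,0]*th*c[0]/r;v=K[1,2]+K[0,0]*th*c[1]/r
    return u,v
im=cv2.imread('pics/w1.png'); 
im=cv2.resize(im[125:265,190:375],None,fx=4,fy=4,interpolation=cv2.INTER_CUBIC)
t=cv2.imread('pics/top0.png');t=cv2.resize(t[160:250,310:400],None,fx=7,fy=7,interpolation=cv2.INTER_CUBIC)
for s in (1,-1):
  for k in range(-3,4):
    for e in (-7,7):
      a=np.radians(36*k);X=dw([55*np.sin(a),s*68+e,64+55*np.cos(a)])
      u,v=wpx(X);cv2.circle(im,(int((u-190+.5)*4),int((v-125+.5)*4)),2,(0,0,255),-1)
      u,v=px("top",X);cv2.circle(t,(int((u-310+.5)*7),int((v-160+.5)*7)),2,(0,0,255),-1)
cv2.imwrite('pics/ovw.png',im);cv2.imwrite('pics/ovt.png',t[:600])
E
```

```text
[51.7 65.1 81. ]
[-52.2  69.7  81. ]
[ 52.7 -69.8  81. ]
[-52.8 -66.1  81. ]
```

View pics/ovw.png

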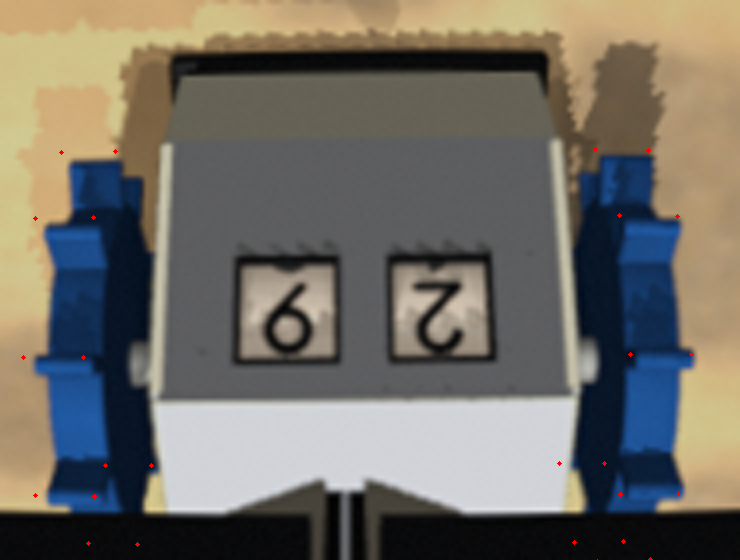

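View pics/ovt.png

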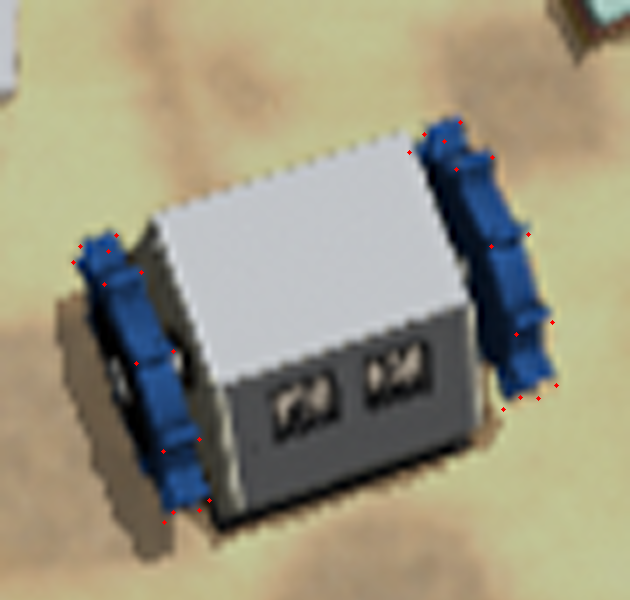

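```bash
python3 - <<'E'
from h import *
print(delta(*target([15,70,170],0)))
a=cv2.imread('pics/scene0.png')[80:180,310:430];b=cv2.imread('pics/top0.png')[160:280,390:550]
cv2.imwrite('pics/org.png',np.hstack([cv2.resize(a,(400,400*100//120+67),interpolation=2)[:400],cv2.resize(b,(400,300),interpolation=2)[:300]]) if 0 else cv2.resize(a,None,fx=5,fy=5,interpolation=2))
cv2.imwrite('pics/orgt.png',cv2.resize(b,None,fx=4,fy=4,interpolation=2))
E
```

```text
(array([-7.08,  7.21,  8.95]), array([ 0.06, 19.9 , -0.15]))
```

View pics/org.png

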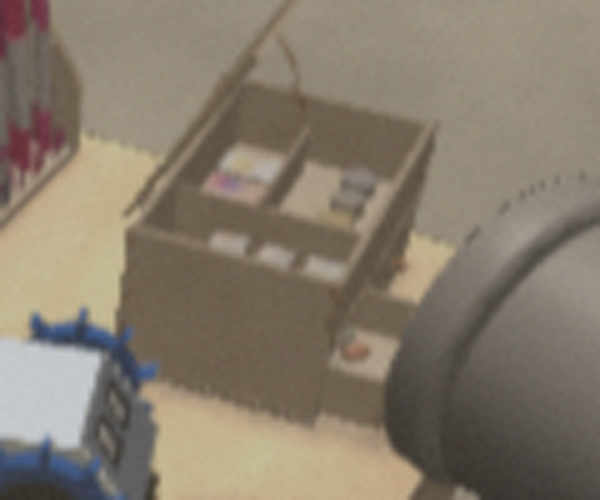

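View pics/orgt.png

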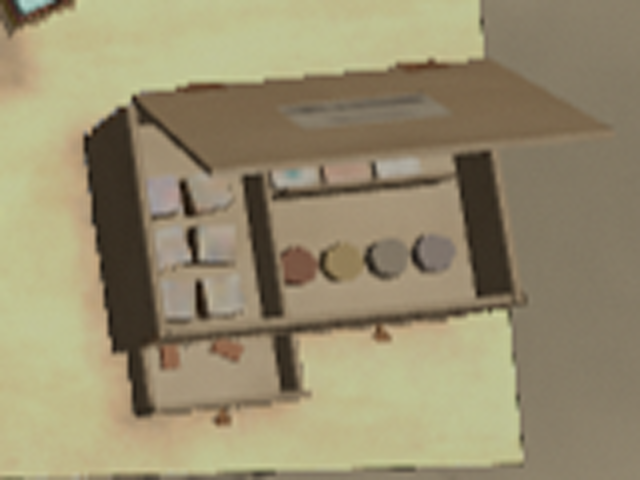

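```bash
python3 - <<'E'
from h import *
def tri(s,t):
    Ps=[(lambda P:P['camera_matrix']@np.c_[P['R'],P['t']])(robot.camera_params(c)) for c in('scene','top')]
    X=cv2.triangulatePoints(Ps[0],Ps[1],np.array(s,float).reshape(2,1),np.array(t,float).reshape(2,1));X=(X[:3]/X[3])[:,0]
    return X.round(3),(Rz(YAW).T@(X-D)*1000).round(0)
print(tri((377,137),(429,245)));print(tri((335.6,125.6),(423.7,184)));print(tri((373,164.4),(418.7,247.5)))
print(tri((370,80),(390+210/4,160+170/4)))
E
```

```text
(array([ 0.412, -0.125,  0.119]), array([-157., -134.,  119.]))
(array([ 0.566, -0.126,  0.111]), array([ -10., -179.,  111.]))
(array([ 0.413, -0.131,  0.002]), array([-158., -140.,    2.]))
(array([ 0.479, -0.108,  0.313]), array([ -88., -137.,  313.]))
```

```bash
python3 - <<'E'
from h import *
P=robot.camera_params('top');o=-P['R'].T@P['t']
for u,v in [(423.7,184),(442.5,202.5)]:
    d=ray('top',u,v,0)-o; s=(-.126-o[1])/d[1]; print(o+s*d, px('scene',o+s*d))
for z in (.15,.2,.25,.3): print(z,ray('top',442.5,202.5,z),px('scene',ray('top',442.5,202.5,z)))
a=cv2.imread('pics/s1.png')[60:130,325:405]; a0=cv2.imread('pics/scene0.png')[60:130,325:405]
cv2.imwrite('pics/lid.png',cv2.resize(a0,None,fx=7,fy=7,interpolation=2))
E
```

```text
[ 0.56781563 -0.126       0.10948819] [334.38692268 125.75069901]
[ 0.49598348 -0.126       0.25035813] [359.54001535  93.87425292]
0.15 [ 0.51205097 -0.15767749  0.15      ] [354.67590935 115.72383694]
0.2 [ 0.50404589 -0.14189527  0.2       ] [357.00812781 105.24750209]
0.25 [ 0.49604082 -0.12611304  0.25      ] [359.52131087  93.95827354]
0.3 [ 0.48803574 -0.11033082  0.3       ] [362.23737113  81.75771979]
```

View pics/lid.png

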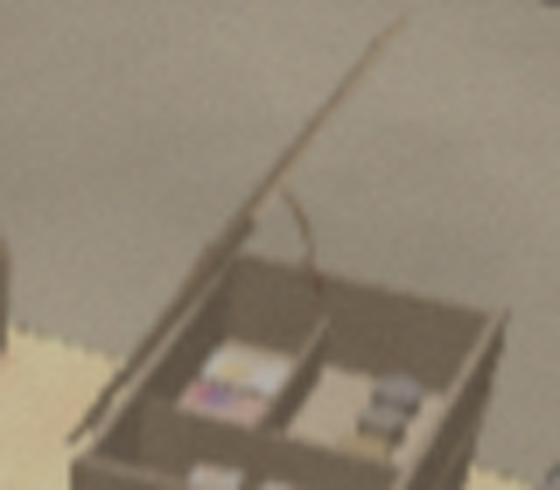

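```bash
python3 -m creep '[[[0,2.4,0,0,5,0,-1],[-2,4.8,2,0,10,0,-1],[-4,7.2,5,0,15,0,-1],[-7.1,7.2,8.0,0,19.9,0,-1],[-7.1,7.2,8.9,0,19.9,0,-1],[-7.1,7.2,8.9,0,19.9,0,-1]]]' 20; python3 - <<'E'
from h import *
where(); print(delta(*target([15,70,126],0))); snap("scene","s2",(270,90,390,210),5); snap("top","t2",(300,150,420,250),5)
E
```

```text
time: 3.25
tool_pos: [0.5171, 0.1217, 0.1677]
tool_rot: [3.139, -0.005, -2.849]
contact_force: [-0.0, -0.4, -0.2]
opening: 0.0002
t 3.25 disp mm [ 14.5  72.3 167.7] rot [ 179.9   -0.3 -163.2] F [-0.  -0.4 -0.2] open 0.0002
(array([-0.07, -0.24,  4.17]), array([ 0.14, -0.3 ,  0.07]))
```

View pics/s2.png

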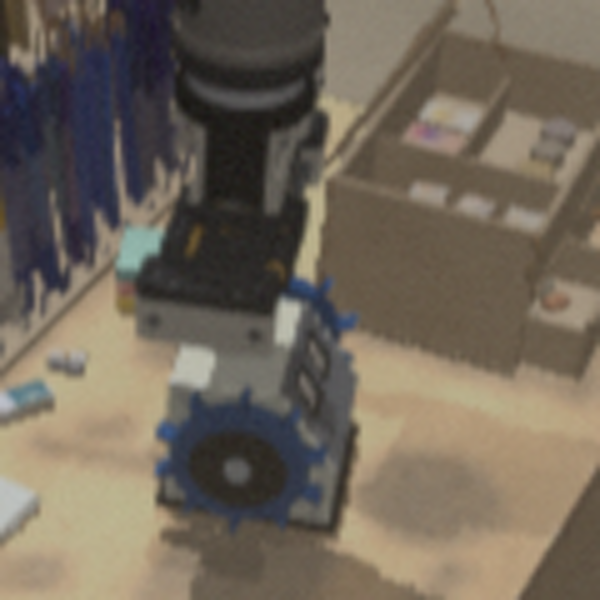

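```bash
python3 -m creep '[[[0,-0.2,1.5,0,0,0,-1],[0,-0.2,3,0,0,0,-1],[0,-0.2,4.1,0,0,0,-1],[0,-0.2,4.1,0,0,0,-1]]]' 20; python3 - <<'E'
from h import *
where()
E
```

```text
time: 3.75
tool_pos: [0.5176, 0.1185, 0.1313]
tool_rot: [3.141, 0.004, -2.852]
contact_force: [2.6, 0.3, -0.1]
opening: 0.0005
t 3.75 disp mm [ 14.   69.2 131.3] rot [ 179.9    0.2 -163.4] F [ 2.6  0.3 -0.1] open 0.0005
```

```bash
python3 -m creep '[[[0,0,0.4,0,0,0,-1],[0,0,0.5,0,0,0,-1]]]' 20; python3 - <<'E'
from h import *
where()
E
```

```text
time: 3.95
tool_pos: [0.5182, 0.1185, 0.1275]
tool_rot: [3.141, 0.007, -2.852]
contact_force: [1.7, 0.8, 2.4]
opening: 0.0004
t 3.95 disp mm [ 14.6  69.  127.5] rot [ 180.     0.4 -163.4] F [1.7 0.8 2.4] open 0.0004
```

Now the sweep: 32 mm toward the reader (+tool x), slowly.

```bash
python3 -m creep '[[[0.5,0,0.1,0,0,0,-1],[1,0,0.1,0,0,0,-1],[1.5,0,0.1,0,0,0,-1],[2,0,0.1,0,0,0,-1],[2.5,0,0.1,0,0,0,-1],[3,0,0.1,0,0,0,-1],[3.2,0,0.1,0,0,0,-1],[3.2,0,0.1,0,0,0,-1]]]' 20; python3 - <<'E'
from h import *
where(); snap("scene","s3",(270,90,390,210),5)
E
```

```text
time: 4.75
tool_pos: [0.4872, 0.1093, 0.1263]
tool_rot: [3.141, 0.006, -2.852]
contact_force: [0.4, 1.5, -0.8]
opening: 0.0005
t 4.75 disp mm [-17.7  69.1 126.3] rot [ 180.     0.4 -163.4] F [ 0.4  1.5 -0.8] open 0.0005
```

View pics/s3.png

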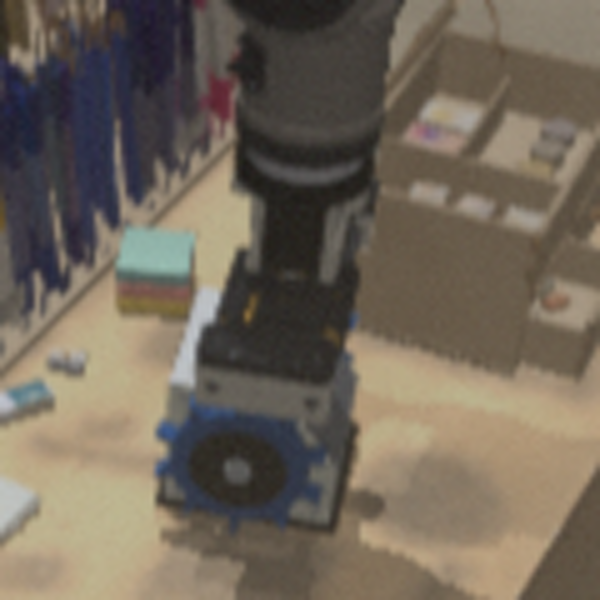

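```bash
python3 -m creep '[[[0,0,-1.5,0,0,0,-1],[0,0,-3.5,0,0,0,-1],[0,0,-3.5,0,0,0,-1]]]' 20; python3 - <<'E'
from h import *
where(); snap("wrist","w3")
E
```

```text
time: 5.1
tool_pos: [0.4889, 0.1094, 0.1634]
tool_rot: [-3.141, 0.011, -2.852]
contact_force: [0.3, -0.0, 0.0]
opening: 0.0005
t 5.1 disp mm [-16.   68.7 163.4] rot [-180.     0.7 -163.4] F [ 0.3 -0.   0. ] open 0.0005
```

View pics/w3.png

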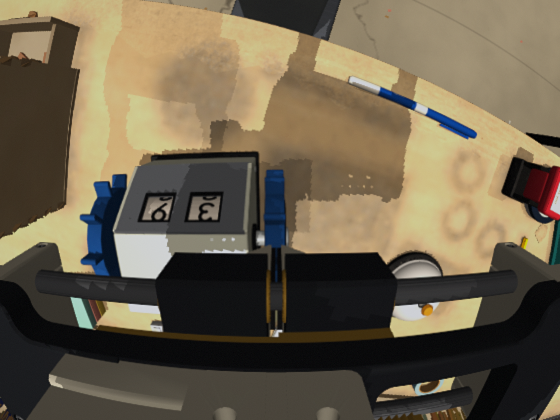

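The tens window at (206,208) now shows 3, read upside down, so one sweep gives one click. I'll do the second.

```bash
python3 -m creep '[[[-1.6,0,0,0,-0.5,0,-1],[-3.1,0,0,0,-0.7,0,-1],[-3.1,0,0.5,0,-0.7,0,-1],[-3.1,0,2,0,-0.7,0,-1],[-3.1,0,3.7,0,-0.7,0,-1],[-3.1,0,3.7,0,-0.7,0,-1],[-3.1,0,3.7,0,-0.7,0,-1]]]' 20; python3 - <<'E'
from h import *
where()
E
```

```text
time: 5.85
tool_pos: [0.5177, 0.1182, 0.1244]
tool_rot: [3.142, 0.021, -2.852]
contact_force: [2.8, 1.4, -2.4]
opening: 0.0006
t 5.85 disp mm [ 14.1  68.9 124.4] rot [ 180.     1.2 -163.4] F [ 2.8  1.4 -2.4] open 0.0006
```

```bash
python3 -m creep '[[[0.5,0,-0.1,0,0,0,-1],[1,0,-0.15,0,0,0,-1],[1.5,0,-0.15,0,0,0,-1],[2,0,-0.15,0,0,0,-1],[2.5,0,-0.15,0,0,0,-1],[3,0,-0.15,0,0,0,-1],[3.2,0,-0.15,0,0,0,-1],[3.2,0,-0.15,0,0,0,-1]]]' 20;python3 -m creep '[[[0,0,-1.5,0,0,0,-1],[0,0,-3.5,0,0,0,-1],[0,0,-3.5,0,0,0,-1]]]' 20; python3 - <<'E'
from h import *
where(); snap("wrist","w4")
a=cv2.rotate(cv2.imread('pics/w4.png')[140:260,90:300],cv2.ROTATE_180);cv2.imwrite('pics/w4z.png',cv2.resize(a,None,fx=3.5,fy=3.5,interpolation=2))
p,R=target([15,-64,170]); R=Rn.from_rotvec(np.radians(-8)*(Rz(YAW)@[1,0,0])).as_matrix()@R; print(R[:,2]@(Rz(YAW)),delta(p,R))
E
```

```text
time: 6.65
tool_pos: [0.4868, 0.109, 0.1253]
tool_rot: [3.142, 0.02, -2.852]
contact_force: [0.4, -0.2, -0.3]
opening: 0.0003
time: 6.95
tool_pos: [0.4877, 0.1089, 0.1624]
tool_rot: [-3.141, 0.025, -2.852]
contact_force: [-0.1, 0.6, 0.1]
opening: 0.0005
t 6.95 disp mm [-17.3  68.6 162.4] rot [-179.9    1.4 -163.4] F [-0.1  0.6  0.1] open 0.0005
[ 1.18884934e-18 -1.39173101e-01 -9.90268069e-01] (array([ -3.35, -13.27,  -0.81]), array([ 7.97,  1.32, -0.2 ]))
```

View pics/w4z.png

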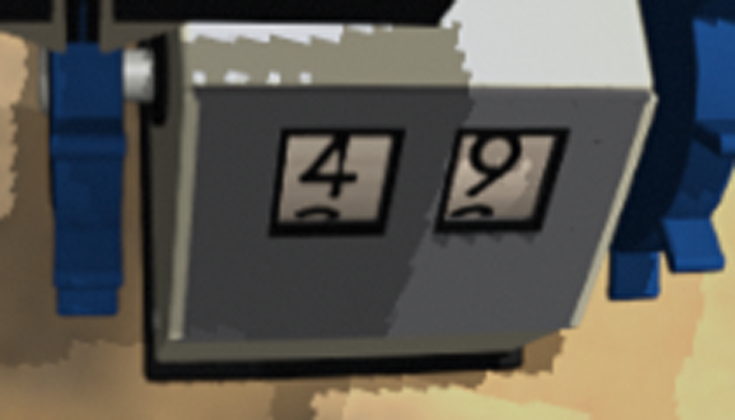

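The tens now shows 4 on its stop. Next is the units wheel, with the hand tilted 8° to keep its body clear of the organizer lid.

```bash
python3 -m creep '[[[-0.7,-2.7,-0.3,2,0.3,0,-1],[-1.4,-5.4,-0.5,4,0.6,0,-1],[-2.1,-8,-0.7,6,1,0,-1],[-2.8,-10.7,-0.8,8,1.3,0,-1],[-3.3,-13.3,-0.8,8,1.3,-0.2,-1],[-3.3,-13.3,-0.8,8,1.3,-0.2,-1],[-3.3,-13.3,-0.8,8,1.3,-0.2,-1]]]' 20; cat >> h.py <<'E'
def ut(pd,tilt=-8):
    p,R=target(pd); return p,Rn.from_rotvec(np.radians(tilt)*(Rz(YAW)@[1,0,0])).as_matrix()@R
E
python3 - <<'E'
from h import *
where(); print(delta(*ut([15,-64,127]))); snap("scene","s5",(280,70,400,190),5);snap("top","t5",(300,130,460,250),4.5)
E
```

```text
time: 7.7
tool_pos: [0.5558, -0.0093, 0.1687]
tool_rot: [-3.003, -0.001, -2.851]
contact_force: [-0.7, -0.0, -0.4]
opening: 0.0005
t 7.7 disp mm [ 13.9 -64.3 168.7] rot [-1.720e+02 -1.000e-01 -1.634e+02] F [-0.7 -0.  -0.4] open 0.0005
(array([-0.11,  0.6 ,  4.12]), array([ 0.04, -0.09, -0.05]))
```

View pics/s5.png

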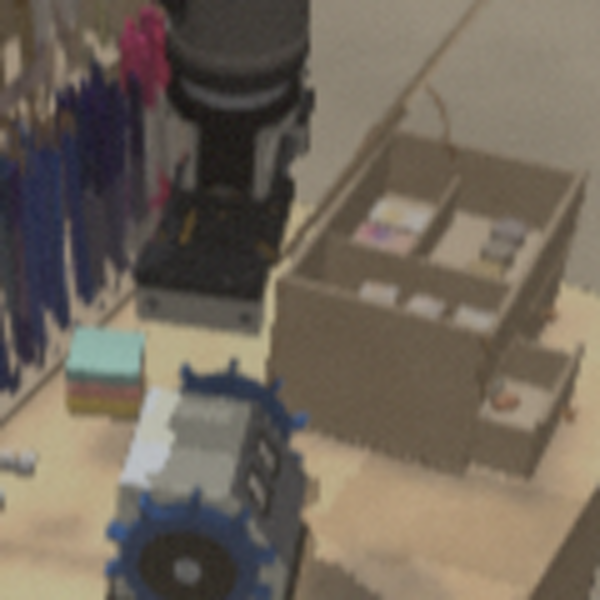

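View pics/t5.png

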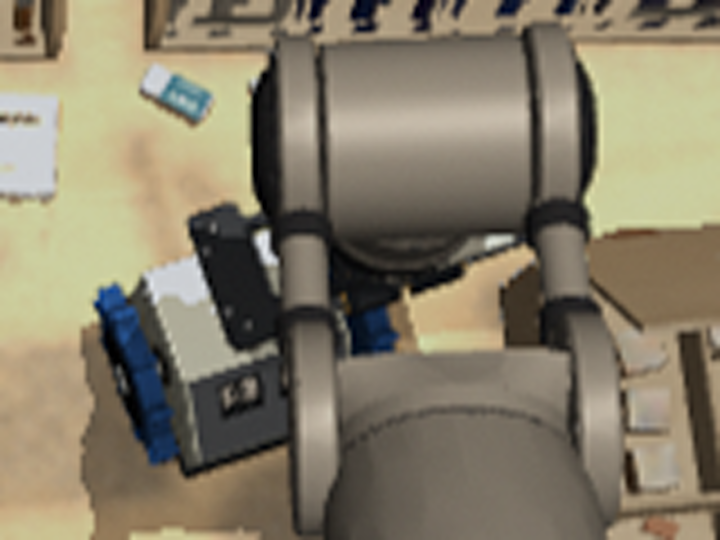

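```bash
python3 -m creep '[[[-0.1,0.3,1.5,0,0,0,-1],[-0.1,0.5,3,0,0,0,-1],[-0.1,0.6,4.1,0,0,0,-1],[-0.1,0.6,4.2,0,0,0,-1],[-0.1,0.6,4.2,0,0,0,-1],[-0.1,0.6,4.2,0,0,0,-1]]]' 20; python3 - <<'E'
from h import *
where(); snap("wrist","w5")
E
```

```text
time: 8.4
tool_pos: [0.5568, -0.0079, 0.1271]
tool_rot: [-3.002, -0.0, -2.85]
contact_force: [2.0, 2.2, -1.4]
opening: 0.0001
t 8.4 disp mm [ 15.3 -63.2 127.1] rot [-172.    -0.  -163.3] F [ 2.   2.2 -1.4] open 0.0001
```

View pics/w5.png

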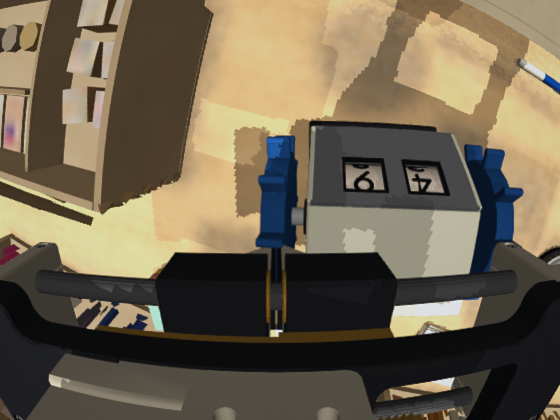

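The fingertip is in line with the units wheel at (275,245), and the display reads 49. Sweeping now.

```bash
python3 -m creep '[[[0.5,0,0,0,0,0,-1],[1,0,0,0,0,0,-1],[1.5,0,0,0,0,0,-1],[2,0,0,0,0,0,-1]]]' 20;python3 -m creep '[[[0.5,0,0,0,0,0,-1],[1,0,0,0,0,0,-1],[1.3,0,0,0,0,0,-1],[1.3,0,0,0,0,0,-1]]]' 20; python3 - <<'E'
from h import *
where(); snap("wrist","w6")
a=cv2.rotate(cv2.imread('pics/w6.png')[0:330,0:560],cv2.ROTATE_180);cv2.imwrite('pics/w6z.png',cv2.resize(a,None,fx=1.4,fy=1.4,interpolation=2))
E
```

```text
time: 8.85
tool_pos: [0.5371, -0.014, 0.1275]
tool_rot: [-3.002, -0.001, -2.85]
contact_force: [1.2, -0.5, 0.6]
opening: 0.0007
time: 9.25
tool_pos: [0.5242, -0.018, 0.1276]
tool_rot: [-3.002, -0.001, -2.85]
contact_force: [-0.1, -0.2, -0.6]
opening: 0.0006
t 9.25 disp mm [-18.8 -63.4 127.6] rot [-1.720e+02 -1.000e-01 -1.633e+02] F [-0.1 -0.2 -0.6] open 0.0006
```

View pics/w6z.png

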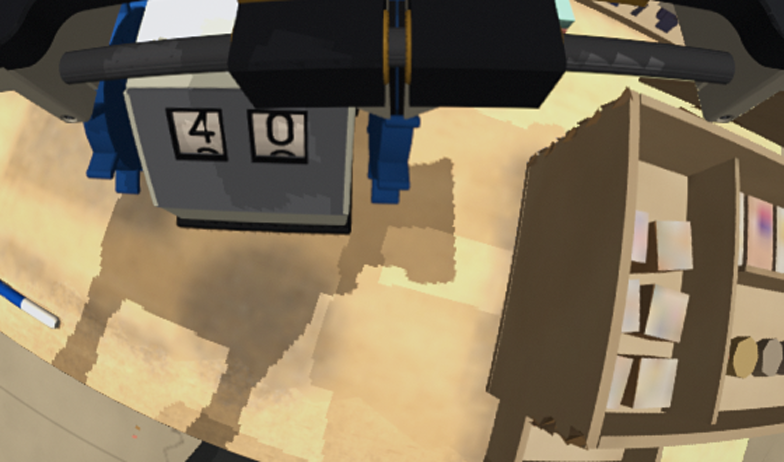

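The display reads 40, so two more clicks.

```bash
python3 -m creep '[[[0,0,-1.5,0,0,0,-1],[0,0,-3,0,0,0,-1],[-1.5,0,-3,0,0,0,-1],[-3.4,0,-3,0,0,0,-1],[-3.4,0,-2.7,0,0,0,-1],[-3.4,0,-1.5,0,0,0,-1],[-3.4,0,0,0,0,0,-1],[-3.4,0,0,0,0,0,-1]]]' 20;python3 -m creep '[[[0,0,0,0,0,0,-1],[0,0,0,0,0,0,-1]]]' 20; python3 - <<'E'
from h import *
where()
E
```

```text
time: 10.1
tool_pos: [0.5566, -0.0083, 0.1256]
tool_rot: [-3.003, -0.001, -2.85]
contact_force: [4.8, 0.6, -2.4]
opening: 0.0007
time: 10.3
tool_pos: [0.5566, -0.0083, 0.1256]
tool_rot: [-3.003, -0.001, -2.85]
contact_force: [3.3, 0.4, -3.1]
opening: 0.0005
t 10.3 disp mm [ 14.9 -63.5 125.6] rot [-1.720e+02 -1.000e-01 -1.633e+02] F [ 3.3  0.4 -3.1] open 0.0005
```

```bash
python3 -m creep '[[[0.5,0,-0.1,0,0,0,-1],[1,0,-0.15,0,0,0,-1],[1.5,0,-0.15,0,0,0,-1],[2,0,-0.15,0,0,0,-1],[2.5,0,-0.15,0,0,0,-1],[3,0,-0.15,0,0,0,-1],[3.3,0,-0.15,0,0,0,-1],[3.3,0,-0.15,0,0,0,-1]]]' 20; python3 - <<'E'
from h import *
where(); snap("wrist","w7")
a=cv2.rotate(cv2.imread('pics/w7.png')[100:330,200:560],cv2.ROTATE_180);cv2.imwrite('pics/w7z.png',cv2.resize(a,None,fx=2,fy=2,interpolation=2))
E
```

```text
time: 11.1
tool_pos: [0.5244, -0.0177, 0.1271]
tool_rot: [-3.003, -0.001, -2.85]
contact_force: [1.2, 0.4, 0.2]
opening: 0.0004
t 11.1 disp mm [-18.5 -63.3 127.1] rot [-1.721e+02 -1.000e-01 -1.633e+02] F [1.2 0.4 0.2] open 0.0004
```

View pics/w7z.png

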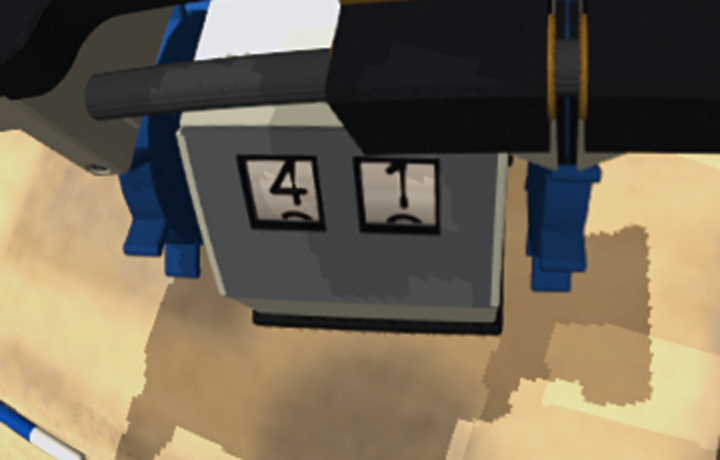

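It reads 41. One more click.

```bash
python3 -m creep '[[[0,0,-1.5,0,0,0,-1],[0,0,-3,0,0,0,-1],[-1.5,0,-3,0,0,0,-1],[-3.4,0,-3,0,0,0,-1],[-3.4,0,-2.7,0,0,0,-1],[-3.4,0,-1.5,0,0,0,-1],[-3.4,0,-0.1,0,0,0,-1],[-3.4,0,-0.1,0,0,0,-1]]]' 20;python3 -m creep '[[[0.5,0,-0.1,0,0,0,-1],[1,0,-0.1,0,0,0,-1],[1.5,0,-0.1,0,0,0,-1],[2,0,-0.1,0,0,0,-1],[2.5,0,-0.1,0,0,0,-1],[3,0,-0.1,0,0,0,-1],[3.3,0,-0.1,0,0,0,-1],[3.3,0,-0.1,0,0,0,-1]]]' 20;  python3 -m creep '[[[0,0,-1.5,0,0,0,-1],[0,0,-3.5,0,0,0,-1],[0,0,-6,0,0,0,-1],[0,0,-6,0,0,0,-1]]]' 20;  python3 - <<'E'
from h import *
where(); snap("wrist","w8")
a=cv2.rotate(cv2.imread('pics/w8.png')[100:330,200:560],cv2.ROTATE_180);cv2.imwrite('pics/w8z.png',cv2.resize(a,None,fx=2,fy=2,interpolation=2))
E
```

```text
time: 11.95
tool_pos: [0.5567, -0.008, 0.1262]
tool_rot: [-3.004, -0.002, -2.851]
contact_force: [3.7, 1.3, -1.6]
opening: 0.0007
time: 12.75
tool_pos: [0.5246, -0.0175, 0.1274]
tool_rot: [-3.004, -0.002, -2.851]
contact_force: [-0.9, 1.1, -0.6]
opening: 0.0009
time: 13.15
tool_pos: [0.5242, -0.0093, 0.1899]
tool_rot: [-3.001, 0.004, -2.85]
contact_force: [0.4, -0.2, -1.0]
opening: 0.0005
t 13.15 disp mm [-16.4 -55.2 189.9] rot [-172.     0.2 -163.3] F [ 0.4 -0.2 -1. ] open 0.0005
```

View pics/w8z.png

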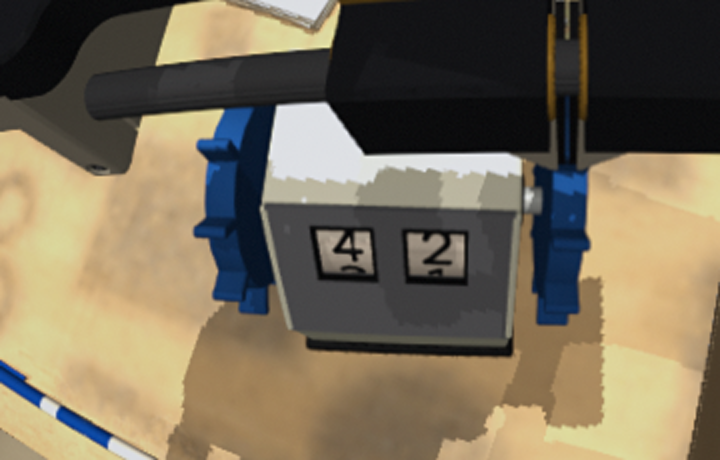

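The display shows 42, both digits on their stops. Next the bell: I'll triangulate its button and move above it.

```bash
python3 - <<'E'
from h import *
Ps=[(lambda P:P['camera_matrix']@np.c_[P['R'],P['t']])(robot.camera_params(c)) for c in('scene','top')]
X=cv2.triangulatePoints(Ps[0],Ps[1],np.array([[279.4],[213.7]]),np.array([[265.2],[202.3]]));X=(X[:3]/X[3])[:,0];print(X, ray("scene",279.4,213.7,.057),ray("top",265.2,202.3,.057))
# foot outline check: top view foot circle centre at crop (184,181)/6
print(ray("top",235+184/6-.5,175+181/6-.5,.01))
print(delta(np.array([.541,.281,.16]),target([0,0,0])[1]))
E
```

```text
[0.54170722 0.28160794 0.0521968 ] [0.53933102 0.2855726  0.057     ] [0.54086918 0.28150765 0.057     ]
[0.54230604 0.28266367 0.01      ]
(array([-10.03,  27.44,  -0.99]), array([-7.98,  0.06, -0.02]))
```

```bash
python3 -m creep '[[[-1.4,3.9,-0.6,-2,0,0,-1],[-2.9,7.8,-1.1,-4,0,0,-1],[-4.3,11.7,-1.2,-6,0,0,-1],[-5.7,15.6,-1.2,-8,0,0,-1],[-7.1,19.5,-1.2,-8,0,0,-1],[-8.6,23.5,-1.1,-8,0,0,-1],[-10,27.5,-1,-8,0,0,-1],[-10,27.5,-1,-8,0,0,-1]]]' 20; python3 -m creep '[[[0,0,0,0,0,0,-1],[0,0,0,0,0,0,-1]]]' 20; python3 - <<'E'
from h import *
where(); print(robot.observe()['tool_pos'],delta(np.array([.541,.282,.08]),target([0,0,0])[1]))
snap("scene","s9",(230,150,350,270),5); snap("wrist","w9"); snap("top","t9",(210,140,330,240),5)
E
```

```text
time: 14.0
tool_pos: [0.5391, 0.2857, 0.1572]
tool_rot: [3.14, -0.002, -2.846]
contact_force: [0.1, 0.2, -0.3]
opening: 0.0004
time: 14.2
tool_pos: [0.5385, 0.2851, 0.1561]
tool_rot: [3.14, -0.004, -2.846]
contact_force: [-0.3, 0.3, -0.1]
opening: 0.0
t 14.2 disp mm [ 82.  222.7 156.1] rot [ 179.9   -0.2 -163.1] F [-0.3  0.3 -0.1] open 0.0
[0.53853385 0.28508316 0.15608614] (array([-0.18, -0.38,  7.61]), array([ 0.08, -0.23,  0.23]))
```

View pics/s9.png

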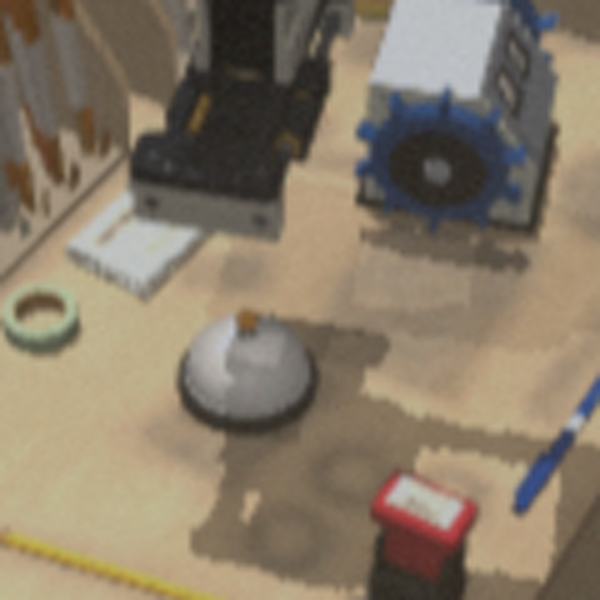

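View pics/w9.png

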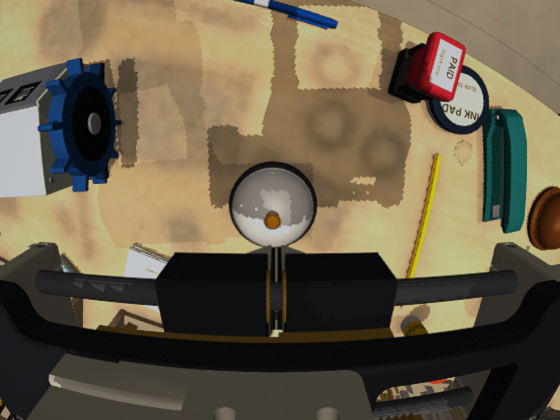

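The white bell is under the hand, with its button at (272,219) in the wrist view. I'll get its position from that pixel.

```bash
cat >> h.py <<'E'
def fr(u,v,z):
    P=robot.camera_params('wrist');K=P['camera_matrix'];o=-P['R'].T@P['t']
    d=np.array([u-K[0,2],v-K[1,2]]);r=np.linalg.norm(d);th=r/K[0,0]
    c=np.r_[np.sin(th)*d/r,np.cos(th)]; w=P['R'].T@c; return o+w*(z-o[2])/w[2]
E
python3 - <<'E'
from h import *
a=cv2.imread('pics/w9.png')[190:260,235:310]; m=(a[:,:,2].astype(int)-a[:,:,0]>60); ys,xs=np.nonzero(m); u,v=235+xs.mean(),190+ys.mean(); print(u,v,len(xs),fr(u,v,.055))
E
```

```text
269.7081005586592 237.8868715083799 716 [0.55780997 0.28434356 0.055     ]
```

```bash
python3 - <<'E'
from h import *
a=cv2.imread('pics/w9.png'); m=((a[:,:,2].astype(int)-a[:,:,0]>70)).astype(np.uint8)
m[:205]=0;m[235:]=0;m[:,:262]=0;m[:,285:]=0
ys,xs=np.nonzero(m);print(xs.min(),xs.max(),ys.min(),ys.max(),xs.mean(),ys.mean());u,v=xs.mean(),ys.mean(); q=fr(u,v,.056);print(q); q[2]=.08; print(delta((q+[.541,.282,.08])/2,target([0,0,0])[1]))
E
```

```text
265 279 214 228 272.19444444444446 220.86666666666667
[0.5431732  0.28208548 0.056     ]
(array([-0.21, -0.33,  7.73]), array([ 0.08, -0.11,  0.15]))
```

```bash
python3 -m creep '[[[-0.2,-0.3,2.5,0,0,0,-1],[-0.25,-0.3,5,0,0,0,-1],[-0.25,-0.3,7,0,0,0,-1],[-0.25,-0.3,7.5,0,0,0,-1],[-0.25,-0.3,7.5,0,0,0,-1],[-0.25,-0.3,7.5,0,0,0,-1]]]' 20; python3 - <<'E'
from h import *
where(); print(robot.observe()['tool_pos'],delta(np.array([.542,.282,.073]),target([0,0,0])[1])); snap("scene","s10",(230,150,350,270),5)
E
```

```text
time: 14.95
tool_pos: [0.5432, 0.2824, 0.0836]
tool_rot: [3.14, 0.0, -2.848]
contact_force: [0.6, 0.4, -1.2]
opening: 0.0004
t 14.95 disp mm [ 85.7 218.8  83.6] rot [ 179.9    0.  -163.2] F [ 0.6  0.4 -1.2] open 0.0004
[0.54324182 0.28236513 0.08355634] (array([ 0.13, -0.  ,  1.06]), array([0.09, 0.01, 0.12]))
```

View pics/s10.png

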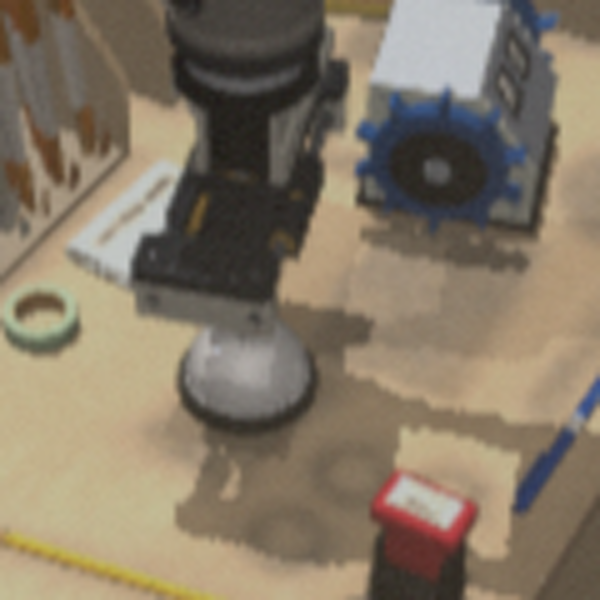

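```bash
python3 -m creep '[[[0.1,0,0.4,0,0,0,-1],[0.1,0,0.8,0,0,0,-1],[0.1,0,1,0,0,0,-1],[0.1,0,1,0,0,0,-1]]]' 20;  python3 -m creep '[[[0,0,0.2,0,0,0,-1],[0,0,0.2,0,0,0,-1]]]' 20
```

```text
time: 15.4
tool_pos: [0.5421, 0.2822, 0.0734]
tool_rot: [3.14, -0.0, -2.848]
contact_force: [0.6, 0.6, 0.3]
opening: 0.0003
time: 15.6
tool_pos: [0.5423, 0.2823, 0.0716]
tool_rot: [3.14, 0.0, -2.848]
contact_force: [-1.3, -0.8, 5.3]
opening: 0.0003
```

```bash
python3 -m creep '[[[0,0,0.1,0,0,0,-1],[0,0,0.2,0,0,0,-1],[0,0,0.2,0,0,0,-1]]]' 20;python3 -m creep '[[[0,0,0.1,0,0,0,-1],[0,0,0.1,0,0,0,-1]]]' 20
```

```text
time: 15.9
tool_pos: [0.5423, 0.2823, 0.0701]
tool_rot: [3.14, 0.001, -2.848]
contact_force: [-2.1, -1.1, 6.6]
opening: 0.0002
time: 16.1
tool_pos: [0.5423, 0.2823, 0.07]
tool_rot: [3.14, 0.001, -2.848]
contact_force: [-3.1, -0.9, 9.0]
opening: 0.0006
```

```bash
python3 -m creep '[[[0,0,0.15,0,0,0,-1],[0,0,0.2,0,0,0,-1],[0,0,0.2,0,0,0,-1]]]' 20; python3 -m creep '[[[0,0,-0.5,0,0,0,-1],[0,0,-2,0,0,0,-1],[0,0,-5,0,0,0,-1],[0,0,-9,0,0,0,-1],[0,0,-9,0,0,0,-1]]]' 20; python3 - <<'E'
from h import *
where(); snap("wrist","w11"); snap("scene","s11",(230,100,370,270),3.5)
a=cv2.imread('pics/w11.png'); m=((a[:,:,2].astype(int)-a[:,:,0]>70)).astype(np.uint8)
m[:195]=0;m[245:]=0;m[:,:262]=0;m[:,285:]=0
ys,xs=np.nonzero(m);print(xs.mean(),ys.mean(),fr(xs.mean(),ys.mean(),.056))
E
```

```text
time: 16.4
tool_pos: [0.5424, 0.2823, 0.0699]
tool_rot: [3.14, 0.002, -2.847]
contact_force: [-5.9, -2.1, 17.2]
opening: 0.0003
time: 16.9
tool_pos: [0.545, 0.2832, 0.1653]
tool_rot: [3.14, 0.012, -2.847]
contact_force: [0.1, 0.6, 0.5]
opening: 0.0006
t 16.9 disp mm [ 87.6 219.1 165.3] rot [ 179.9    0.7 -163.1] F [0.1 0.6 0.5] open 0.0006
275.9886363636364 208.96022727272728 [0.53759842 0.28034132 0.056     ]
```

View pics/w11.png

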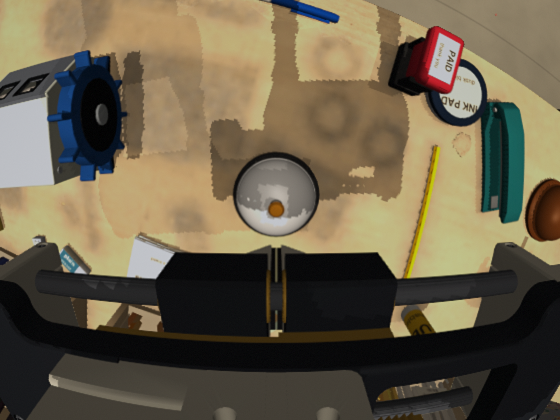

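View pics/s11.png

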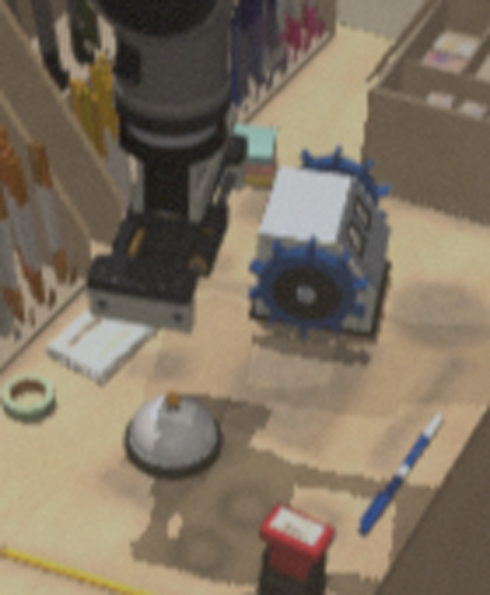

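```bash
python3 - <<'E'
from h import *
print(delta(np.array([.47,.15,.24]),target([0,0,0])[1]))
E
python3 -m creep '[[[2.5,-2.2,-2,0,0,0,-1],[5,-5,-4,0,0,0,-1],[8,-8,-6,0,0,0,-1],[10.5,-10.5,-7.5,0,0,0,-1],[10.5,-10.5,-7.5,0,0,0,-1],[10.5,-10.5,-7.5,0,0,0,-1]]]'; python3 - <<'E'
from h import *
where(); snap("wrist","w12"); snap("top","t12")
a=cv2.rotate(cv2.imread('pics/w12.png')[60:330,0:360],cv2.ROTATE_180);cv2.imwrite('pics/w12z.png',cv2.resize(a,None,fx=2.2,fy=2.2,interpolation=2))
E
```

```text
(array([ 10.75, -10.55,  -8.01]), array([0.09, 0.22, 0.16]))
time: 17.6
tool_pos: [0.4721, 0.1508, 0.2341]
tool_rot: [3.14, 0.003, -2.849]
contact_force: [-0.0, -0.1, 0.2]
opening: 0.0007
t 17.6 disp mm [-20.3 113.2 234.1] rot [ 179.9    0.2 -163.2] F [-0.  -0.1  0.2] open 0.0007
```

View pics/w12z.png

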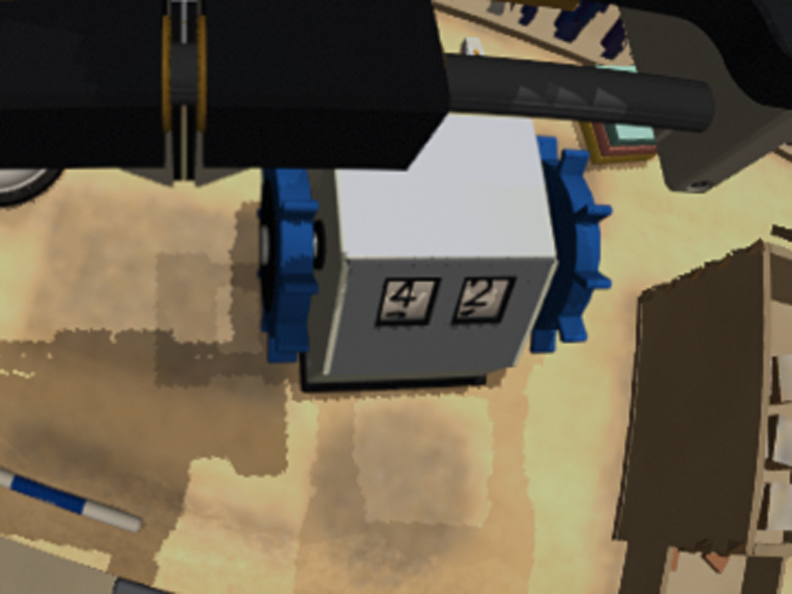

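View pics/t12.png

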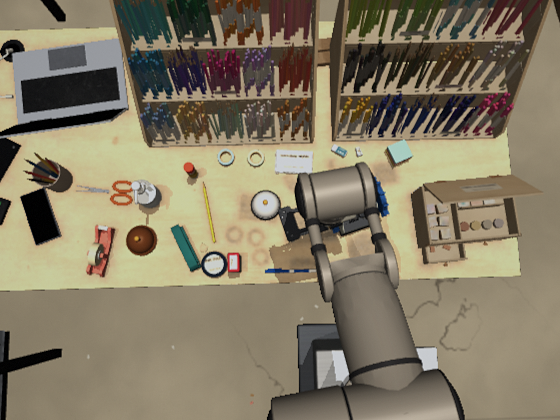

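The display reads 42. The bell is still at (265,205) in the top view, and the pen, cube, cards and tape are where they were. The arm is touching nothing, so I'm handing in.

```bash
python3 -c "
from cell import robot
print(robot.hand_in())"
```

```text
the job is handed in; nothing more can be done
None
```

The display shows 42, the counter bell has been rung, and the job was handed in at about 18 s of the 72 s allowed.

- **Display:** It started at 29. I flicked the tens wheel two clicks up and the units wheel three clicks up with the closed fingertips. The wrist camera showed the expected number after each sweep, and a last look after the bell press still read 42 with both digits on their stops.
- **Bell:** I pressed the button of the white dome on a black foot, not the brown look-alike. It was down to its stop, about 3 mm below its rest height, with 17 N on the wrist sensor.
- **Other things:** In the last pictures the bell stood at the same pixels as before, and the pen, sticky cube, cards and tape were where they started. The arm was touching nothing (0.2 N).
- **One disagreement:** The wrist camera put the bell's button about 6 mm off right after I lifted away, probably because the arm was still moving. The scene and top views showed no shift.

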